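# Unfold the shield's leg and hold the shield upright

## Task

The small splash shield leans forward on its two rests. First, while it still leans there, flip the red folding leg on its back down over centre until it has snapped fully down; then take the shield by its blue carrying handle, bring it upright with its foot bar still in the trough, and keep holding it: it is front-heavy and tips forward off its leg when let go, so the job finishes with the gripper still closed on the handle and the shield standing still and upright. Leave the beaker, the timer and the tape roll beside it undisturbed.

Things in the scene. Friction and masses are not known exactly. Their poses are not given: they have to be found in the camera images.
- base: grey base plate, 190 x 250 x 8 mm, fixed to the worktop, carrying an aluminium trough that runs along its y axis. Origin on the worktop straight below the trough's axis; z up; +x is the front (the side of the rest posts, away from the robot), -x the back (the side of the leg, toward the robot).
- trough (a point): the axis of the shield's foot bar when seated in the trough, at mid-length: 18 mm above the base's origin. The shield tips about this axis (parallel to the base's y). The trough rails stand 14 mm above the plate; end cheeks 20 mm.
- rests: two fixed dark steel posts with rubber balls at y = +-85 mm in front of the trough, tops about 125 mm above the worktop; the shield leans on them at first, 20 degrees (0.35 rad) forward of upright. Same origin and axes as the base.
- shield: loose splash shield, about 0.9 kg: clear panel in an aluminium frame 200 mm wide, 12 mm thick, top rail 171 mm above the axis of its round foot bar (20 mm thick, in the trough). A steel drip ledge makes it front-heavy: let go upright, it falls forward onto the rests. Origin: middle of the foot bar's axis; z up along the panel, y along the bar, +x front.
- handle: blue carrying handle, a round bar of 16 mm diameter along the shield's y, 114 mm clear between its two uprights, fixed on the shield's top rail; clear gap of 36 mm between bar and rail. Its origin and axes are those of the shield.
- handle_mid (a point): middle of the blue handle's bar, 215 mm along the shield's z from the foot bar's axis.
- leg (a joint): angle of the red folding leg, rad: 0 folded up (points up the back, 25 degrees off the panel), growing as its bar swings back (toward the robot) and down; 2.15 fully down. An over-centre spring (about 1 N at the bar) drives it to the nearer end: let go below 0.5 it springs back to 0, past 0.8 it snaps on to 2.15. Down, with the shield upright, the bar hangs 2 mm over the base plate.
- leg_hub (a point): the leg's hinge axis (parallel to the shield's y) at mid-width: 35 mm behind the panel's mid-plane and 75 mm above the foot bar's axis in the shield's axes.
- leg_bar (a point): middle of the red leg's cross bar. The leg is a U of round bar 12 mm thick: two arms at y = +-57 mm and this cross bar along y, 90.5 mm from the hinge axis.
- beaker: clear beaker, 52 mm wide, 68 mm high, standing to the left of the base; origin under its centre. Leave alone.
- timer: lab timer 62 x 62 x 18 mm lying to the right of the base; origin under its centre. Leave alone.
- tape_roll: roll of tape, 52 mm across, 19 mm high, to the right of the base; origin under its centre. Leave alone.

How it is judged (in metres and radians):
On the way, in this order (a step that is already met when the one before it is completed fails the run):
1. the red leg has snapped fully down while the shield still leans on its rests (value of joint leg above 2 rad and angle between shield's own z axis and vertical above 0.22 rad), for 0.2 s.
2. the shield is upright, held by its handle (angle between shield's own z axis and vertical below 0.09 rad and contact force between the fingers and handle above 2 N), for 0.2 s.
At the end, for the whole second after the job is handed in: the leg is down (joint above 2.0 rad), the shield's panel is within 0.09 rad (5 degrees) of vertical, its foot bar lies in the trough (within 12 mm sideways, not lifted by more than 8 mm), the fingers hold the blue handle with more than 2 N, the shield does not touch the rests and is still (all of step 2 and value of joint leg above 2 rad and horizontal distance between shield and trough below 0.012 m and height (world z) of shield below 0.026 m and contact force between shield and rests below 0.2 N and linear speed of shield below 0.02 m/s); the arm keeps its last pose, push and grip.
It fails at once if the beaker is disturbed (distance of beaker from where it was at the start of the episode above 0.03 m or angle between beaker's own z axis and vertical above 0.5 rad).
It fails at once if the timer is disturbed (distance of timer from where it was at the start of the episode above 0.03 m).
It fails at once if the tape roll is disturbed (distance of tape_roll from where it was at the start of the episode above 0.03 m).
It also fails if it takes over 51 s, if anything falls off the work surface, if the arm or the gripper's body presses on something with over 40 N, if the wrist force passes 120 N, or if a joint passes its speed limit or range.

## Robot

A 7-joint arm with a two-finger parallel gripper is mounted at the origin on a cart in front of the work surface, level with it; the furniture and walls round the work are solid. World frame = base frame: x ahead of the robot, y to its left, z up, the work surface at z = 0. Lengths are in mm, angles in rad, forces in N, time in s.
With the tool pointing down it reaches from about 425 to 950 mm from the base axis. Payload 4.7 kg.
Tool frame: the origin (TCP) lies between the finger pads; the fingertips stand 8 mm ahead of it and the grasp point (between the pads) lies 11 mm behind it; y points along the fingers, x is the direction in which the jaws open and shut, and the axes are right-handed (so a half turn about y gives the same grasp; the last joint's range is limited). The gripper opens to 87 mm and grips with 3 to 60 N. Pads are 19 mm wide; open, the fingers measure 117 mm over their backs; the gripper's body (75 mm by 190 mm) begins 51 mm behind the grasp point.
Start: joints at [1.129, 0.469, -0.049, 1.532, 0.024, 1.141, -0.082], TCP at [270.84, -618.299, 230.573] pointing down, gripper open.
Joint ranges: [-2.59, 2.59], [-0.33, 1.99], [-1.39, 1.29], [0.1, 2.45], [-1.04, 4.18], [0.21, 1.99], [-2.66, 2.66]. Speed limits (rad/s): [2.57, 2.57, 3.14, 3.14, 3.14, 3.14, 3.14].

## Interface

Orientations are given as a unit quaternion [w, x, y, z].
In Python, from workcell import robot gives the robot as it stands. The module is installed in compiled form; this text tells all that it offers.
- The arm moves only by the tool send_rows, never from a script. Its argument "targets" is a list of rows, each a list of 3 entries, a list of its own where there are three numbers: the shift along the world's x, y, z in m, then the turn, a rotation vector about the world's x, y, z in degrees, then the opening, from -1 (shut) to 1 (fully open). In form: [[[tx, ty, tz], [wx, wy, wz], grip], ...]. A call has 1 to 10 rows; each row shifts and turns the commanded pose from where the row before left it; what a row does not reach is not made up. A row lasts 1/12 s, in which the tool goes at most 41.7 mm and 7.16 degrees, less where a joint would pass 70% of its speed; a pose out of reach is approached as far as the arm can. A call with a gripper value outside its range is refused whole. The fingers move at their own pace and stop on an object; the grip force is fixed at half the most. Time passes only in rows, so rows that do not move let the fingers close. It gives the time, the measured TCP pose, the force and the opening at its end, in the units of the state.
- robot.sense(): the state, without advancing time (a new reading comes with each control period).
- robot.grab_frame(name): name is "scene" or "top" or "wrist"; returns the picture (384x512x3 uint8, red, green, blue); there is no depth.
- robot.camera_params(name): a dict with "fx", "fy", "cx", "cy" (pixels), "world_from_camera" (4x4, takes a point from camera to world coordinates); the wrist camera has in their place "T_tool_cam" (4x4, takes a point from camera to tool coordinates, whose origin is the TCP and whose axes are the tool frame's). Camera axes: x right, y down, z forward; pixel columns grow to the right and rows downward; lengths in mm; the calibration is good to about 2 mm. A picture is of the moment at which its call begins: read the wrist's pose just before it. camera_params takes no time and is no camera call.
- robot.finish_job(): hands the job in, once; it reports no verdict.
Trained networks look in the newest picture that a camera, given by its name, has taken for a name from the list of things; names that differ only in an ending like _2 or _b are one class to them, and where a whole thing is asked for, a point or a joint stands for the part that bears it (a point fixed in the world has none). Each returns a list of dicts, best first, with "confidence" (0 to 1); they miss things now and then, are a little off and sometimes report something else, mostly with a low value. They report only what shows in the picture. A call takes as long as a camera call.
- robot.masks_of(query, camera): "region" (384x512 bool, what is visible of it) and "rect" ([left, top, width, height] in pixels, round what is visible of it).
The state is a dict: "time_s": time; "joint_pos": joint angles; "qvel": joint speeds; "joint_torque": joint torques, N m; "ee_pos": TCP position; "tcp_rot": TCP orientation; "wrist_force": force on the tool from outside, world axes, zero at the start; "moment": the same for the moment, N m; "gripper_width": opening from 0.0 (shut) to 1.0 (fully open).
Only numpy, scipy, OpenCV 4.12 (cv2) and the standard library are available. Lean on these libraries where they do the work, as an engineer would, in place of code of your own. Each camera call takes 0.05 s, during which the arm holds its last target.

## Working session

There is one attempt and no reset: what is moved stays moved. The work goes in short steps, Python scripts to look and compute and a tool call to move; the robot and the scene stay as the last step left them, time stands still between calls to the robot, and variables do not carry over. Pictures are saved under pics/ and viewed, and the job is handed in when it is done.

Besides the shell and the picture viewer there is one more tool, called after "Emit:" as name([rows], argument=value, ...), one row to a line, values as JSON. send_rows: Moves the arm, as the interface text tells. Its arguments: {"type":"object","properties":{"targets":{"type":"array"}},"required":["targets"]}

```bash
mkdir -p pics; ls
python3 - <<'E'
from workcell import robot
import cv2,numpy as np
s=robot.sense(); print(s)
for n in("scene","top","wrist"):
    f=robot.grab_frame(n); cv2.imwrite(f"pics/a_{n}.png",f[:,:,::-1])
    p=robot.camera_params(n); print(n,{k:np.round(v,3).tolist() for k,v in p.items()})
E
```

```text
pics
{'time_s': 0.0, 'joint_pos': array([ 1.12908697,  0.46947864, -0.0486052 ,  1.53373468,  0.02410472,
        1.1409786 , -0.08228931]), 'qvel': array([-9.52919765e-05, -1.27305541e-03,  2.91420631e-04,  3.54495432e-05,
       -1.87273418e-03, -6.66707173e-04, -6.03709030e-04]), 'joint_torque': array([-7.38300992e-05, -5.07978523e+01, -8.16112594e-02, -2.36152911e+01,
       -6.15415466e-02,  3.79325508e-02,  1.68619868e-04]), 'ee_pos': array([ 270.57168584, -617.74138219,  229.45711986]), 'tcp_rot': array([ 0.59223567, -0.59150106,  0.38750939, -0.3862899 ]), 'wrist_force': array([ 0.61396973, -0.28596479,  0.1979253 ]), 'moment': array([0.00289839, 0.03300484, 0.01141803]), 'gripper_width': 0.9978208584867388}
scene {'fx': 486.991, 'fy': 486.991, 'cx': 257.743, 'cy': 196.995, 'world_from_camera': [[-0.657, -0.572, 0.491, 52.835], [-0.754, 0.494, -0.433, 480.259], [0.005, -0.655, -0.756, 995.21], [0.0, 0.0, 0.0, 1.0]]}
top {'fx': 432.705, 'fy': 432.705, 'cx': 261.586, 'cy': 185.793, 'world_from_camera': [[0.017, -0.999, 0.035, 546.271], [-1.0, -0.018, -0.016, 13.773], [0.016, -0.035, -0.999, 1341.993], [0.0, 0.0, 0.0, 1.0]]}
wrist {'fx': 273.834, 'fy': 273.834, 'cx': 253.743, 'cy': 193.935, 'T_tool_cam': [[1.0, 0.001, 0.0, 0.496], [-0.0, -0.284, 0.959, -154.725], [0.001, -0.959, -0.284, 78.693], [0.0, 0.0, 0.0, 1.0]]}
```

View pics/a_scene.png

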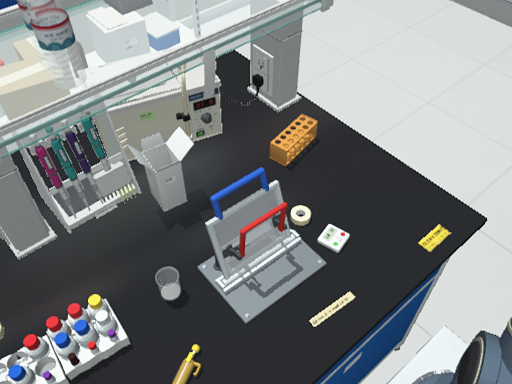

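View pics/a_top.png

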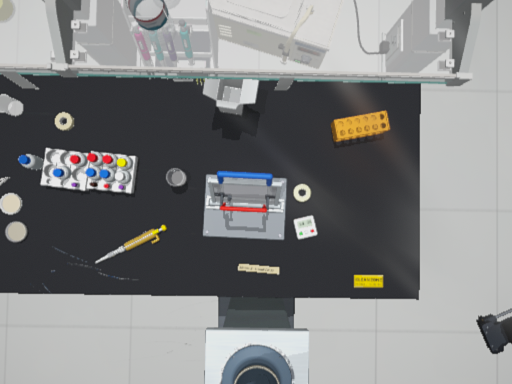

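Run:
```python
from workcell import robot
import cv2,numpy as np
for n in("scene","top"):
    f=robot.grab_frame(n)
    im=cv2.resize(f,None,fx=1,fy=1)
    for q in("base","handle","leg","beaker","timer","tape_roll","shield"):
        r=robot.masks_of(q,n)
        for d in r[:2]:
            m=d['region']; ys,xs=np.nonzero(m)
            rr=cv2.minAreaRect(np.c_[xs,ys].astype(np.float32))
            print(n,q,round(d['confidence'],2),np.round(d['rect']),m.sum(),np.round(cv2.boxPoints(rr),1).tolist())
        if r: np.save(f"m_{n}_{q}.npy",r[0]['region'])
    x=(150,140) if n=="scene" else (180,150)
    cv2.imwrite(f"pics/b_{n}.png",cv2.resize(f[x[1]:x[1]+190,x[0]:x[0]+250],None,fx=3.1,fy=3.1,interpolation=cv2.INTER_CUBIC)[:,:,::-1])
```

```text
scene base 0.63 [196. 227. 128.  96.] 4550 [[196.6999969482422, 266.20001220703125], [282.29998779296875, 203.1999969482422], [326.3999938964844, 263.20001220703125], [240.8000030517578, 326.1000061035156]]
scene handle 0.65 [209. 164.  60.  55.] 749 [[204.89999389648438, 197.39999389648438], [261.0, 164.0], [273.79998779296875, 185.5], [217.6999969482422, 218.89999389648438]]
scene leg 0.97 [236. 200.  46.  56.] 499 [[228.39999389648438, 238.39999389648438], [282.20001220703125, 199.10000610351562], [296.0, 218.10000610351562], [242.1999969482422, 257.29998779296875]]
scene leg 0.73 [289. 208.  23.  14.] 351 [[290.0, 205.0], [310.0, 205.0], [310.0, 224.0], [290.0, 224.0]]
scene beaker 0.57 [152. 267.  28.  34.] 678 [[151.39999389648438, 271.3999938964844], [173.0, 262.3999938964844], [186.10000610351562, 293.8999938964844], [164.60000610351562, 302.8999938964844]]
scene timer 0.74 [316. 227.  35.  25.] 524 [[316.1000061035156, 240.3000030517578], [326.8999938964844, 221.5], [349.0, 234.1999969482422], [338.29998779296875, 253.0]]
scene tape_roll 0.68 [290. 206.  20.  18.] 324 [[290.
[... 909 characters left out ...]

top timer 0.72 [289. 216.  27.  24.] 402 [[292.6000061035156, 219.39999389648438], [312.3999938964844, 214.39999389648438], [317.29998779296875, 234.1999969482422], [297.5, 239.10000610351562]]
top tape_roll 0.64 [216. 172.  58.  15.] 394 [[216.60000610351562, 182.89999389648438], [217.1999969482422, 170.3000030517578], [272.20001220703125, 172.60000610351562], [271.70001220703125, 185.1999969482422]]
top tape_roll 0.45 [295. 184.  16.  17.] 207 [[293.0, 184.0], [310.0, 184.0], [310.0, 200.0], [293.0, 200.0]]
top shield 0.67 [202. 170.  82.  43.] 2705 [[205.5, 210.0], [207.60000610351562, 168.89999389648438], [281.70001220703125, 172.60000610351562], [279.70001220703125, 213.6999969482422]]
```

View pics/b_scene.png

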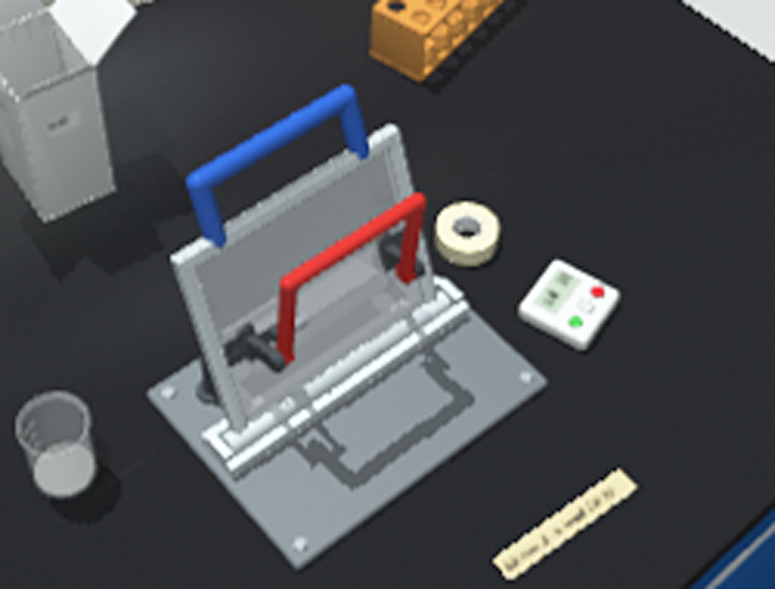

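View pics/b_top.png

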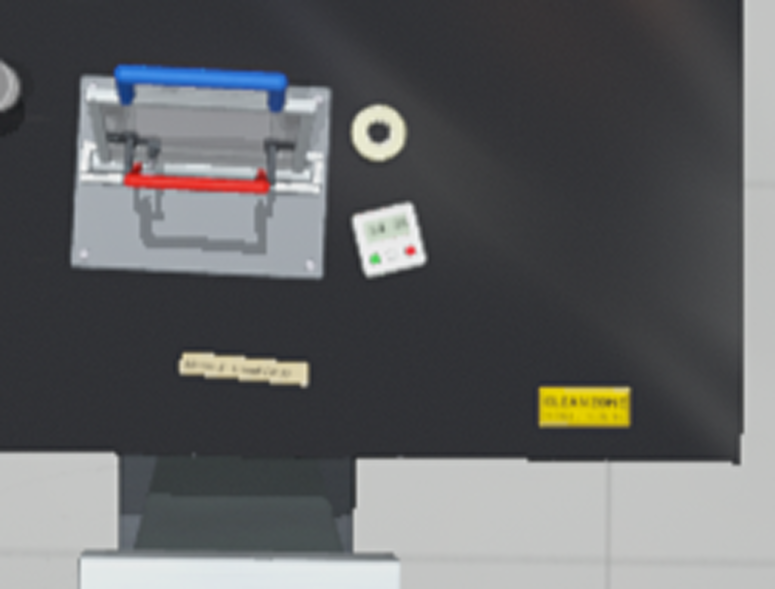

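```bash
cat > geo.py <<'E'
import numpy as np
def cam(robot,n):
    p=robot.camera_params(n); return p
def proj(p,X):
    T=np.linalg.inv(p["world_from_camera"]); X=np.atleast_2d(X)
    c=X@T[:3,:3].T+T[:3,3]
    return np.c_[p["fx"]*c[:,0]/c[:,2]+p["cx"],p["fy"]*c[:,1]/c[:,2]+p["cy"]]
def b2w(P,X):
    x,y,th=P; c,s=np.cos(th),np.sin(th); X=np.atleast_2d(X)
    return np.c_[x+c*X[:,0]-s*X[:,1],y+s*X[:,0]+c*X[:,1],X[:,2]]
def s2b(t,X): # shield to base, lean t
    X=np.atleast_2d(X)
    return np.c_[X[:,0]*np.cos(t)+X[:,2]*np.sin(t),X[:,1],18-X[:,0]*np.sin(t)+X[:,2]*np.cos(t)]
def legbar(q,y=0):
    a=np.radians(25)+q
    return np.array([-35-90.5*np.sin(a),y,75+90.5*np.cos(a)])
E
python3 - <<'E'
from workcell import robot
from geo import *
from scipy.optimize import least_squares
t=lambda l:np.array([180,150])+(np.array(l)+.5)/3.1-.5
s=lambda l:np.array([150,140])+(np.array(l)+.5)/3.1-.5
ct,cs=cam(robot,"top"),cam(robot,"scene")
def res(p,full=0):
    P=p[:3]; lean=p[3]; ox=p[4]
    pl=lambda a,b: b2w(P,[[a+ox,b,8]])
    out=[]
    def add(c,pix,X): out.append(proj(c,X)[0]-pix)
    for pix,a,b in [((82,75),95,125),((330,87),95,-125),((322,277),-95,-125),((72,266),-95,125)]: add(ct,t(pix),pl(a,b))
    for pix,a,b in [((148,393),95,125),((300,568),-95,125),((547,380),-95,-125)]: add(cs,s(pix),pl(a,b))
    for y,a,b in [(65,(119,72),(194,182)),(-65,(284,80),(348,93))]:
        X=b2w(P,s2b(lean,[[0,y,215]])); add(ct,t(a),X); add(cs,s(b),X)
    for y,a,b in [(57,(131,180),(287,284)),(-57,(266,186),(421,202))]:
        X=b2w(P,s2b(lean,[legbar(0,y)])); add(ct,t(a),X); add(cs,s(b),X)
    return np.array(out) if full else np.ravel(out)
r=least_squares(res,[500,20,0,.35,0]); print(r.x); print(np.round(res(r.x,1),1).tolist())
P=r.x[:3]
for n in("top",):
  p=ct; 
  for nm,pix,z in (("beaker",(176,177),30),("timer",(305,227),18),("tape",(302,192),15)):
    M=p["world_from_camera"]; d=M[:3,:3]@[(pix[0]-p['cx'])/p['fx'],(pix[1]-p['cy'])/p['fy'],1]; k=(z-M[2,3])/d[2]; print(nm,M[:3,3]+k*d)
for q in(0,.4,.8,1.2,1.6,2.15): print(q,b2w(P,s2b(r.x[3],[legbar(q)]))[0].round(1), s2b(r.x[3],[legbar(q)])[0].round(1))
print(b2w(P,s2b(r.x[3],[[0,0,215],[-35,0,75],[0,0,171]])), b2w(P,s2b(0,[[0,0,215]])))
E
```

```text
[ 5.37526479e+02  4.44799486e+01 -2.94767244e-02  3.63953184e-01
 -9.69097157e+00]
[[-0.8, 0.0], [0.2, 0.0], [-0.0, 0.4], [-0.7, 0.2], [-0.6, -0.9], [-0.1, -0.4], [1.5, -0.5], [1.0, 0.4], [1.6, -0.4], [-2.2, 0.3], [-0.6, 0.3], [-0.7, -0.1], [1.0, -0.9], [-1.3, -0.0], [-0.8, -1.1]]
beaker [614.12892744 252.77934532  30.        ]
timer [ 468.94297873 -141.81232038   18.        ]
tape [ 575.84034636 -131.43979011   15.        ]
0 [525.   44.8 190.8] [-12.6   0.  190.8]
0.4 [490.4  45.9 181.1] [-47.2   0.  181.1]
0.8 [462.2  46.7 158.7] [-75.3   0.  158.7]
1.2 [445.1  47.2 127.2] [-92.5   0.  127.2]
1.6 [441.5  47.3  91.4] [-96.    0.   91.4]
2.15 [459.6  46.8  45.7] [-78.    0.   45.7]
[[614.02705001  42.22430899 218.91683553]
 [531.51954151  44.65706471 100.54626173]
 [598.3711193   42.68592825 177.79897152]] [[537.52647949  44.47994855 233.        ]]
```

Run:
```python
from workcell import robot
from scipy.spatial.transform import Rotation as R
import numpy as np
s=robot.sense();q=s['tcp_rot'];r=R.from_quat(q,scalar_first=True)
print(s['time_s'],s['ee_pos'],r.as_matrix().round(3))
yaw=-0.0295
for nm,d in (("leg",[0,1,0]),("handle",[1,0,0])):
  x=R.from_euler('z',yaw).apply(d)
  for sg in(1,-1):
    X=sg*x;Y=np.array([0,0,-1.]);Z=np.cross(X,Y)
    M=np.c_[X,Y,Z]; print(nm,sg,np.degrees((R.from_matrix(M)*r.inv()).as_rotvec()).round(2), np.degrees(s['joint_pos']).round(0))
```

```text
0.95 [ 270.83598981 -618.31358447  230.59080406] [[ 0.401  0.     0.916]
 [-0.916 -0.     0.401]
 [ 0.    -1.     0.   ]]
leg 1 [-0.0000e+00  1.0000e-02  1.5466e+02] [65. 27. -3. 88.  1. 65. -5.]
leg -1 [ 1.000e-02  0.000e+00 -2.534e+01] [65. 27. -3. 88.  1. 65. -5.]
handle 1 [0.000e+00 1.000e-02 6.466e+01] [65. 27. -3. 88.  1. 65. -5.]
handle -1 [ 1.0000e-02 -0.0000e+00 -1.1534e+02] [65. 27. -3. 88.  1. 65. -5.]
```

Emit:
send_rows([
  [[0, 0, 0.02], [0, 0, -1], -1],
  [[0, 0, 0.03], [0, 0, -1], -1],
  [[0, 0.01, 0.03], [0, 0, -1], -1],
  [[0.005, 0.02, 0.02], [0, 0, -1], -1],
  [[0.01, 0.025, 0], [0, 0, -1], -1],
  [[0.012, 0.028, 0], [0, 0, -1], -1],
  [[0.012, 0.028, 0], [0, 0, -1], -1],
  [[0.012, 0.028, 0], [0, 0, -1], -1],
  [[0.012, 0.028, 0], [0, 0, -1], -1],
  [[0.012, 0.028, 0], [0, 0, -1], -1],
])

```text
time_s: 1.78
ee_pos: [346.2, -421.8, 330.8]
tcp_rot: [-0.556, 0.556, -0.437, 0.437]
wrist_force: [-0.0, -0.3, -0.3]
gripper_width: 0.327
```

Emit:
send_rows([
  [[0.012, 0.028, 0], [0, 0, -1], -1],
  [[0.012, 0.028, 0], [0, 0, -1], -1],
  [[0.012, 0.028, 0], [0, 0, -1], -1],
  [[0.012, 0.028, 0], [0, 0, -1], -1],
  [[0.012, 0.028, 0], [0, 0, -1], -1],
  [[0.012, 0.028, 0], [0, 0, -1], -1],
  [[0.012, 0.028, 0], [0, 0, -1], -1],
  [[0.012, 0.028, 0], [0, 0, -1], -1],
  [[0.012, 0.028, 0], [0, 0, -1], -1],
  [[0.012, 0.028, 0], [0, 0, -1], -1],
])

```text
time_s: 2.62
ee_pos: [466.1, -141.9, 330.9]
tcp_rot: [0.515, -0.515, 0.484, -0.484]
wrist_force: [-0.2, 0.6, -0.4]
gripper_width: 0.003
```

Emit:
send_rows([
  [[0.012, 0.028, 0], [0, 0, -1], -1],
  [[0.012, 0.028, 0], [0, 0, -1], -1],
  [[0.012, 0.028, 0], [0, 0, -1], -1],
  [[0.012, 0.028, 0], [0, 0, -1], -1],
  [[0.012, 0.028, 0], [0, 0, -1], -1],
  [[0.012, 0.025, 0], [0, 0, -0.3], -1],
  [[0.01, 0.015, 0], [0, 0, 0], -1],
  [[0.0035, 0.006, 0], [0, 0, 0], -1],
  [[0, 0, -0.03], [0, 0, 0], -1],
  [[0, 0, -0.03], [0, 0, 0], -1],
])

```text
time_s: 3.45
ee_pos: [552.6, 42.8, 271.5]
tcp_rot: [-0.494, 0.492, -0.506, 0.508]
wrist_force: [0.3, -0.1, -1.1]
gripper_width: 0.01
```

Run:
```python
from workcell import robot
import cv2,numpy as np
from geo import *
s=robot.sense(); print(s['ee_pos'],s['joint_pos'].round(2))
out=[]
for n,x in(("scene",(150,100)),("top",(180,120))):
    f=robot.grab_frame(n); print(n,proj(cam(robot,n),s['ee_pos']-[0,0,8]))
    out.append(cv2.resize(f[x[1]:x[1]+190,x[0]:x[0]+130],None,fx=3.05,fy=3.05,interpolation=cv2.INTER_CUBIC)[:,:,::-1])
cv2.imwrite("pics/c.png",np.hstack(out))
cv2.imwrite("pics/c_w.png",robot.grab_frame("wrist")[:,:,::-1])
```

```text
[552.63038801  42.7733126  271.54487254] [ 0.23  0.27 -0.47  1.75  0.14  1.14 -1.88]
scene [[256.708364   185.78519388]]
top [[242.95982749 198.04765458]]
```

View pics/c.png

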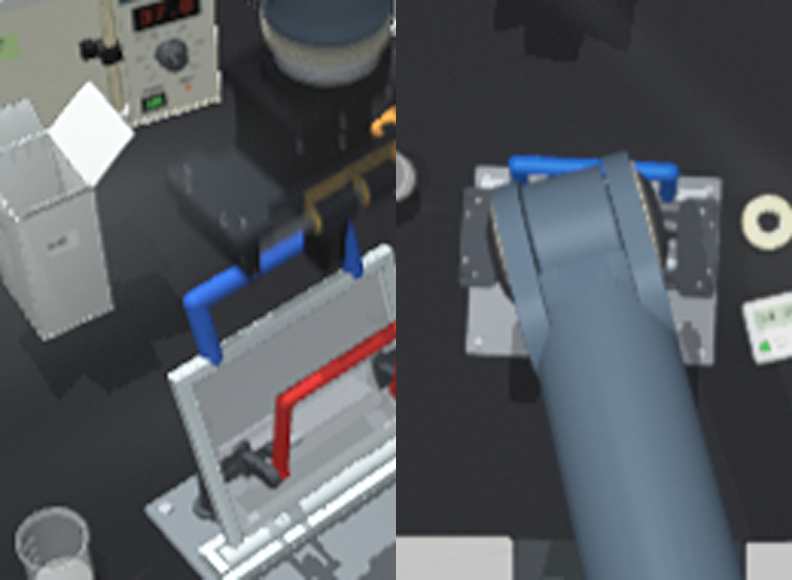

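View pics/c_w.png

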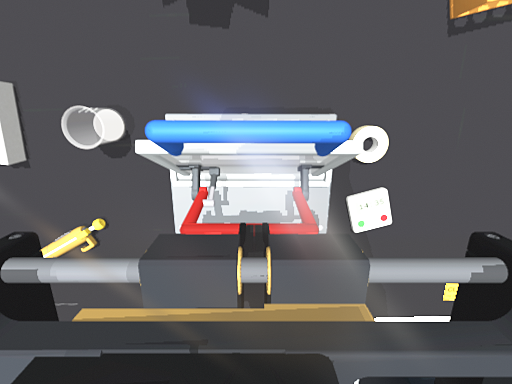

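```bash
cat >> geo.py <<'E'
from scipy.spatial.transform import Rotation as R
P0=np.array([537.5,44.5,-0.0295]); L0=0.364
def wcam(robot,s):
    p=dict(robot.camera_params("wrist")); T=np.eye(4); T[:3,:3]=R.from_quat(s['tcp_rot'],scalar_first=True).as_matrix(); T[:3,3]=s['ee_pos']
    p["world_from_camera"]=T@p["T_tool_cam"]; return p
E
python3 - <<'E'
from workcell import robot
from geo import *
s=robot.sense(); p=wcam(robot,s)
for y in(57,-57): print(proj(p,b2w(P0,s2b(L0,[legbar(0,y)]))))
for y in(65,-65): print(proj(p,b2w(P0,s2b(L0,[[0,y,215]]))))
E
```

```text
[[188.57886817 229.87536969]]
[[312.08813878 229.83331734]]
[[160.57844216 133.65460137]]
[[338.42407295 133.67742685]]
```

Emit:
send_rows([
  [[0, 0, -0.02], [0, 0, 0], -1],
  [[0, 0, -0.02], [0, 0, 0], -1],
  [[0, 0, -0.02], [0, 0, 0], -1],
  [[0, 0, -0.02], [0, 0, 0], -1],
  [[0, 0, -0.01], [0, 0, 0], -1],
  [[0, 0, 0], [0, 0, 0], -1],
])

```text
time_s: 4.1
ee_pos: [550.9, 41.9, 180.1]
tcp_rot: [0.492, -0.493, 0.508, -0.507]
wrist_force: [-0.3, 0.8, -0.4]
gripper_width: 0.009
```

Emit:
send_rows([
  [[-0.01, 0, 0], [0, 0, 0], -1],
  [[-0.01, 0, 0], [0, 0, 0], -1],
  [[-0.01, 0, -0.003], [0, 0, 0], -1],
  [[-0.01, 0, -0.004], [0, 0, 0], -1],
  [[-0.01, 0, -0.004], [0, 0, 0], -1],
  [[-0.01, 0.001, -0.006], [0, 0, 0], -1],
  [[-0.008, 0, -0.006], [0, 0, 0], -1],
  [[-0.008, 0.001, -0.006], [0, 0, 0], -1],
  [[-0.006, 0, -0.004], [0, 0, 0], -1],
  [[0, 0, 0], [0, 0, 0], -1],
])

```text
time_s: 4.93
ee_pos: [467.6, 44.6, 146.9]
tcp_rot: [0.492, -0.494, 0.507, -0.507]
wrist_force: [0.0, -0.1, -0.2]
gripper_width: 0.008
```

```bash
cat > snap.py <<'E'
import sys
from workcell import robot
import cv2,numpy as np
s=robot.sense(); print(s['time_s'],s['ee_pos'].round(1),s['wrist_force'].round(2),s['gripper_width'])
out=[]
f=robot.grab_frame("scene")[100:290,150:320]
w=robot.grab_frame("wrist")
a=cv2.resize(f,None,fx=2,fy=2,interpolation=cv2.INTER_CUBIC); b=cv2.resize(w,(450,380))
cv2.imwrite(f"pics/{sys.argv[1]}.png",np.hstack([a,b])[:,:,::-1])
E
python3 snap.py d
```

```text
4.9333 [467.6  44.6 146.9] [ 0.03 -0.07 -0.23] 0.008481280738711662
```

View pics/d.png

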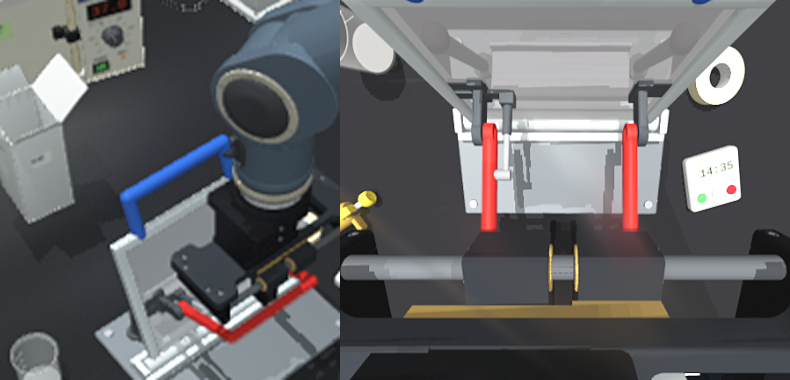

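Emit:
send_rows([
  [[0, 0, 0.01], [0, 0, 0], -1],
  [[0, 0, 0.03], [0, 0, 0], -1],
  [[0, 0, 0.03], [0, 0, 0], -1],
  [[0, 0, 0.03], [0, 0, 0], -1],
  [[0, 0, 0.03], [0, 0, 0], -1],
])

```text
time_s: 5.45
ee_pos: [469.5, 45.0, 280.1]
tcp_rot: [-0.493, 0.493, -0.507, 0.507]
wrist_force: [0.9, -0.7, -1.1]
gripper_width: 0.005
```

```bash
python3 snap.py e
python3 - <<'E'
from workcell import robot
from geo import *
s=robot.sense(); p=wcam(robot,s); c=cam(robot,"scene")
for q in(1.8,2.15):
  for y in(57,-57): 
    X=b2w(P0,s2b(L0,[legbar(q,y)])); a=proj(p,X)[0];b=proj(c,X)[0]; print(q,y,"panel wrist",(a*[450/512,380/384]+[340,0]).round(),"scene",((b-[150,100])*2).round())
E
```

```text
5.45 [469.5  45.  280.1] [ 0.95 -0.72 -1.06] 0.005085799281893443
1.8 57 panel wrist [526. 193.] scene [234. 372.]
1.8 -57 panel wrist [599. 193.] scene [311. 316.]
2.15 57 panel wrist [529. 178.] scene [225. 376.]
2.15 -57 panel wrist [597. 178.] scene [301. 322.]
```

View pics/e.png

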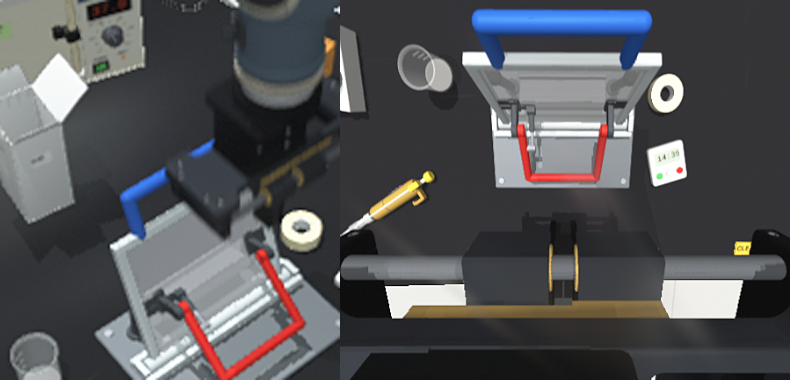

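Emit:
send_rows([
  [[0.01, 0, 0], [0, 0, 6], 1],
  [[0.01, 0, 0], [0, 0, 6.5], 1],
  [[0.01, 0, 0], [0, 0, 6.5], 1],
  [[0.01, 0, 0], [0, 0, 6.5], 1],
  [[0.01, 0, 0], [0, 0, 6.5], 1],
  [[0.01, 0, 0], [0, 0, 6.5], 1],
  [[0.01, 0, 0], [0, 0, 6.5], 1],
  [[0.01, -0.001, 0], [0, 0, 6.5], 1],
  [[0.01, 0, 0], [0, 0, 6.5], 1],
  [[0.01, 0, 0], [0, 0, 6.5], 1],
])

```text
time_s: 6.38
ee_pos: [569.8, 43.6, 277.6]
tcp_rot: [0.688, -0.688, 0.164, -0.164]
wrist_force: [-0.5, -0.1, -0.6]
gripper_width: 0.68
```

Emit:
send_rows([
  [[0.01, -0.001, 0], [0, 0, 6.5], 1],
  [[0.01, 0, 0], [0, 0, 6.5], 1],
  [[0.01, 0, 0], [0, 0, 6.5], 1],
  [[0.01, -0.001, 0], [0, 0, 6], 1],
  [[0.005, 0, 0], [0, 0, 0], 1],
  [[0, 0, 0], [0, 0, 0], 1],
  [[0, 0, 0], [0, 0, 0], 1],
])

```text
time_s: 6.97
ee_pos: [614.1, 41.7, 277.3]
tcp_rot: [0.707, -0.707, 0.011, -0.011]
wrist_force: [-0.4, 0.6, 0.2]
gripper_width: 0.995
```

```bash
python3 snap.py f
python3 - <<'E'
from workcell import robot
from geo import *
s=robot.sense(); p=wcam(robot,s); c=cam(robot,"scene")
r=R.from_quat(s['tcp_rot'],scalar_first=True).as_matrix(); print(r.round(3),s['joint_pos'].round(2))
for y in(65,0,-65): 
    X=b2w(P0,s2b(L0,[[0,y,215]])); a=proj(p,X)[0];b=proj(c,X)[0]; print(X,y,"panel wrist",(a*[450/512,380/384]+[340,0]).round(),"scene",((b-[150,100])*2).round())
E
```

```text
6.9667 [614.1  41.7 277.3] [-0.38  0.57  0.23] 0.9952180642056276
[[ 1.   -0.    0.03]
 [-0.03 -0.    1.  ]
 [-0.   -1.   -0.  ]] [ 0.37  0.42 -0.7   1.59  0.28  1.23 -0.41]
[[615.92714181 107.21402133 218.91325232]] 65 panel wrist [562. 129.] scene [128. 196.]
[[614.00991991  42.2423024  218.91325232]] 0 panel wrist [562. 208.] scene [176. 167.]
[[612.09269802 -22.72941652 218.91325232]] -65 panel wrist [562. 276.] scene [223. 140.]
```

View pics/f.png

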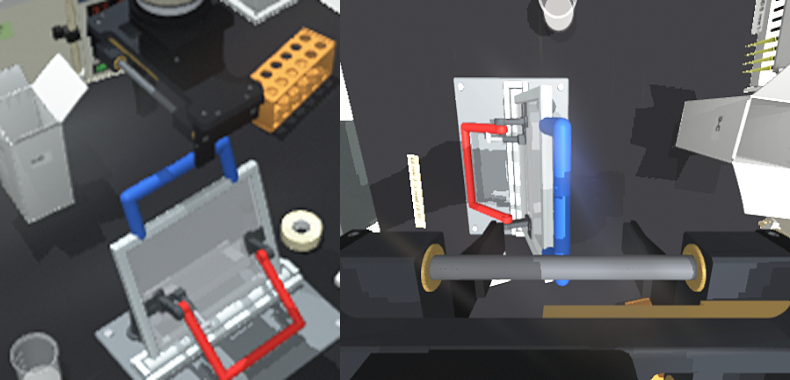

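Emit:
send_rows([
  [[0, 0, -0.02], [0, 0, 0], 1],
  [[0, 0, -0.02], [0, 0, 0], 1],
  [[0, 0, -0.015], [0, 0, 0], 1],
  [[0, 0, -0.01], [0, 0, 0], 1],
  [[0, 0, -0.004], [0, 0, 0], 1],
  [[0, 0, 0], [0, 0, 0], 1],
])

```text
time_s: 7.57
ee_pos: [613.8, 41.7, 208.0]
tcp_rot: [-0.707, 0.707, -0.011, 0.01]
wrist_force: [0.9, -0.5, -0.7]
gripper_width: 1.0
```

```bash
python3 snap.py g
```

```text
7.5667 [613.8  41.7 208. ] [ 0.85 -0.52 -0.67] 1.0003029248245179
```

View pics/g.png

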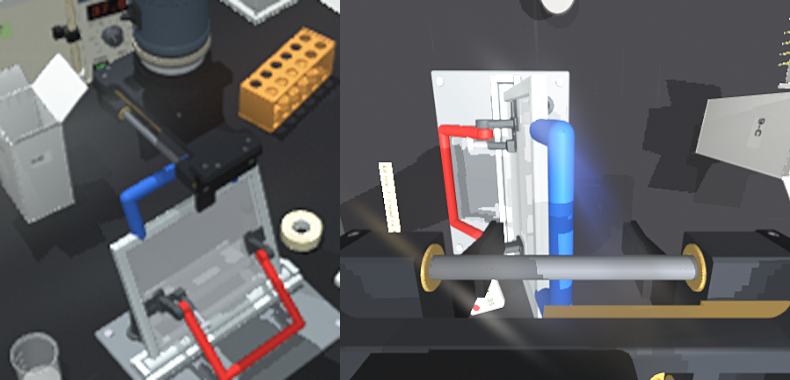

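Emit:
send_rows([
  [[0, 0, 0], [0, 0, 0], -1],
  [[0, 0, 0], [0, 0, 0], -1],
  [[0, 0, 0], [0, 0, 0], -1],
  [[0, 0, 0], [0, 0, 0], -1],
  [[0, 0, 0], [0, 0, 0], -1],
  [[0, 0, 0], [0, 0, 0], -1],
  [[0, 0, 0], [0, 0, 0], -1],
  [[0, 0, 0], [0, 0, 0], -1],
  [[0, 0, 0], [0, 0, 0], -1],
  [[0, 0, 0], [0, 0, 0], -1],
])

```text
time_s: 8.5
ee_pos: [614.3, 41.7, 208.5]
tcp_rot: [0.707, -0.707, 0.01, -0.01]
wrist_force: [-0.4, -0.2, -0.3]
gripper_width: 0.325
```

Emit:
send_rows([
  [[0, 0, 0], [0, 0, 0], -1],
  [[0, 0, 0], [0, 0, 0], -1],
  [[0, 0, 0], [0, 0, 0], -1],
  [[0, 0, 0], [0, 0, 0], -1],
  [[0, 0, 0], [0, 0, 0], -1],
  [[0, 0, 0], [0, 0, 0], -1],
])

```text
time_s: 9.0
ee_pos: [613.7, 41.7, 208.2]
tcp_rot: [-0.707, 0.707, -0.011, 0.01]
wrist_force: [-2.6, 0.6, -0.5]
gripper_width: 0.177
```

```bash
python3 snap.py h
```

```text
9.0 [613.7  41.7 208.2] [-2.62  0.59 -0.48] 0.176924959538882
```

View pics/h.png

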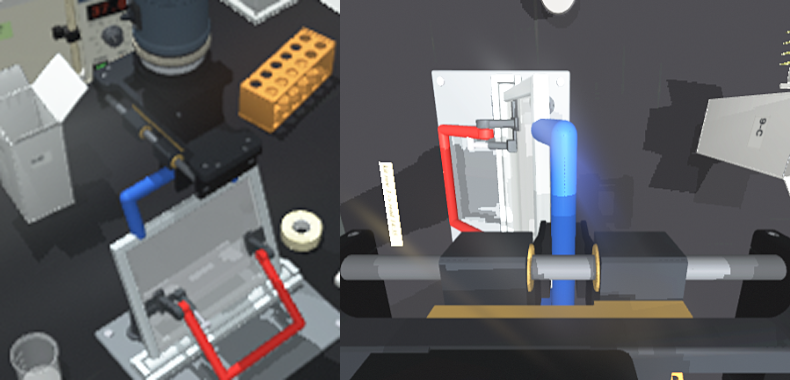

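Emit:
send_rows([
  [[-0.002, 0, 0.0007], [0, 0, 0], -1],
  [[-0.004, 0, 0.0014], [0, 0, 0], -1],
  [[-0.004, 0, 0.0014], [0, 0, 0], -1],
  [[-0.004, 0.001, 0.0013], [0, 0, 0], -1],
  [[-0.004, 0, 0.0012], [0, 0, 0], -1],
  [[-0.004, 0, 0.0011], [0, 0, 0], -1],
  [[-0.004, 0, 0.001], [0, 0, 0], -1],
  [[-0.004, 0, 0.0009], [0, 0, 0], -1],
  [[-0.004, 0, 0.0008], [0, 0, 0], -1],
  [[-0.004, 0, 0.0007], [0, 0, 0], -1],
])

```text
time_s: 9.93
ee_pos: [576.6, 42.9, 219.8]
tcp_rot: [0.707, -0.707, 0.009, -0.011]
wrist_force: [2.1, -0.1, -4.4]
gripper_width: 0.171
```

```bash
python3 snap.py i
```

```text
9.9333 [576.6  42.9 219.8] [ 2.08 -0.05 -4.36] 0.17079768552306346
```

View pics/i.png

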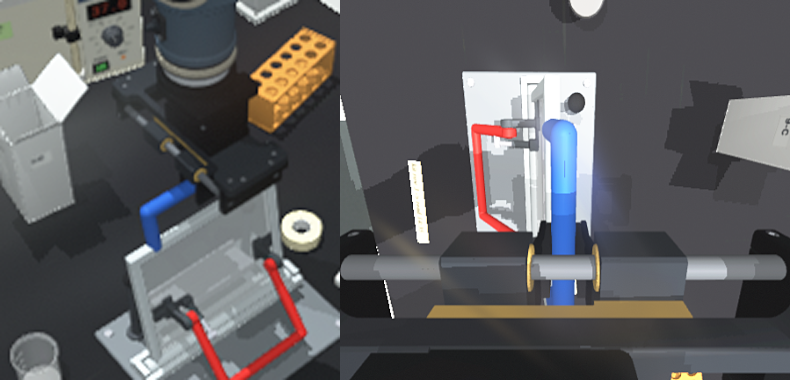

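Emit:
send_rows([
  [[-0.004, 0, 0.0005], [0, 0, 0], -1],
  [[-0.004, 0, 0.0005], [0, 0, 0], -1],
  [[-0.004, 0.001, 0.0004], [0, 0, 0], -1],
  [[-0.004, 0, 0.0004], [0, 0, 0], -1],
  [[-0.004, 0, 0.0003], [0, 0, 0], -1],
  [[-0.004, 0, 0.0002], [0, 0, 0], -1],
  [[-0.004, 0, 0.0001], [0, 0, 0], -1],
  [[-0.004, 0, 0], [0, 0, 0], -1],
  [[-0.003, 0, 0], [0, 0, 0], -1],
  [[-0.001, 0, 0], [0, 0, 0], -1],
])

```text
time_s: 10.87
ee_pos: [540.9, 44.2, 223.2]
tcp_rot: [0.707, -0.707, 0.009, -0.011]
wrist_force: [3.0, 0.2, 6.3]
gripper_width: 0.172
```

```bash
python3 snap.py j
```

```text
10.8667 [540.9  44.2 223.2] [2.96 0.18 6.34] 0.1724340507644434
```

View pics/j.png

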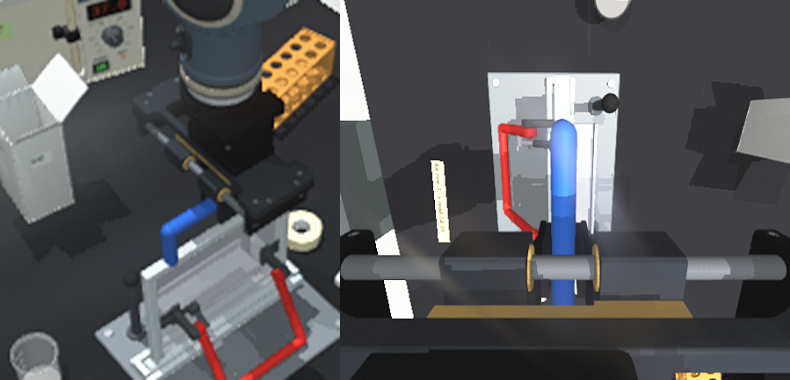

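Emit:
send_rows([
  [[0, 0, 0], [0, 0, 0], -1],
  [[0, 0, 0], [0, 0, 0], -1],
  [[0, 0, 0], [0, 0, 0], -1],
  [[0, 0, 0], [0, 0, 0], -1],
  [[0, 0, 0], [0, 0, 0], -1],
  [[0, 0, 0], [0, 0, 0], -1],
])

```text
time_s: 11.47
ee_pos: [541.2, 44.2, 223.1]
tcp_rot: [0.707, -0.707, 0.009, -0.011]
wrist_force: [1.9, -1.3, 6.5]
gripper_width: 0.172
```

Run:
```python
from workcell import robot
from geo import *
import cv2
s=robot.sense(); print(s['time_s'],s['ee_pos'],s['wrist_force'])
f=robot.grab_frame("scene"); c=cam(robot,"scene")
im=cv2.resize(f[130:330,190:350],None,fx=3.6,fy=3.6,interpolation=cv2.INTER_CUBIC)[:,:,::-1].copy()
for lean,col in((-.05,(0,255,255)),(0.0,(0,255,0)),(.09,(255,0,255))):
  pts=[[0,65,215],[-0,100,171],[0,-100,171],legbar(2.15,57),legbar(2.15,-57)]
  for q in proj(c,b2w(P0,s2b(lean,pts))):
    u=((q-[190,130]+.5)*3.6).astype(int); cv2.circle(im,tuple(int(v) for v in u),4,col,1)
cv2.imwrite("pics/k.png",im)
```

```text
11.4667 [541.18060165  44.23397732 223.12236601] [ 1.92814    -1.31749974  6.52084657]
```

View pics/k.png

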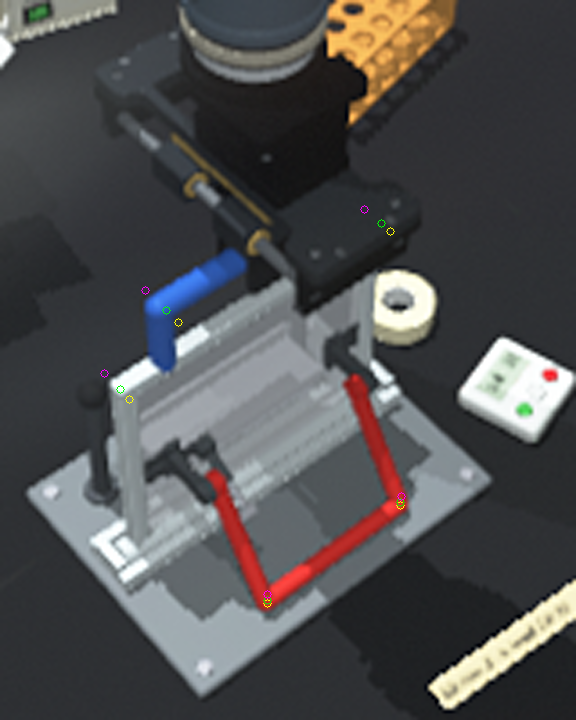

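Emit:
send_rows([
  [[-0.001, 0, 0], [0, 0, 0], -1],
  [[-0.001, 0, 0], [0, 0, 0], -1],
  [[0, 0, 0], [0, 0, 0], -1],
  [[0, 0, 0], [0, 0, 0], -1],
  [[0, 0, 0], [0, 0, 0], -1],
  [[0, 0, 0], [0, 0, 0], -1],
  [[0, 0, 0], [0, 0, 0], -1],
  [[0, 0, 0], [0, 0, 0], -1],
  [[0, 0, 0], [0, 0, 0], -1],
  [[0, 0, 0], [0, 0, 0], -1],
])

```text
time_s: 12.35
ee_pos: [539.2, 44.3, 223.1]
tcp_rot: [0.707, -0.707, 0.009, -0.011]
wrist_force: [2.6, -0.2, 6.2]
gripper_width: 0.17
```

Run:
```python
from workcell import robot
s=robot.sense(); print(s['ee_pos'],s['wrist_force'],s['gripper_width'],abs(s['qvel']).max())
if s['gripper_width']>.12 and abs(s['wrist_force']).max()<20: print(robot.finish_job())
s=robot.sense(); print(s['time_s'],s['ee_pos'],s['wrist_force'])
```

```text
[539.20187919  44.30068615 223.10874562] [ 2.62553986 -0.17418609  6.194112  ] 0.17032383903226664 0.0009015567347148752
the job is handed in; nothing more can be done
None
the job is handed in; nothing more can be done
```

I flipped the red leg down, then gripped the shield by its blue handle and brought it upright. I handed the job in at about 12.4 s, still holding the handle. No verdict was reported.

- **Leg:** I pushed the leg bar back over centre with the closed fingers while the shield still leaned on its rests. In the wrist picture the bar then sat where the model puts it for 2.15 rad, fully down, with the shield still leaning.
- **Uprighting:** I gripped the handle across its bar, and the opening read about 15 mm on the 16 mm bar. I then swung it up on an arc about the trough.
- **Forces on the way up:** Halfway, the tool was carrying about 4 N of the shield's weight. I gave the rest of the arc less rise, and it ended pressing down about 6 N, which should keep the foot bar seated.
- **Last checks:** The tool was still (joint speeds below 0.001 rad/s) and the gripper was closed on the handle. The tool position put the lean at about 0.01 rad.
- **Disagreement:** Before a final 2 mm correction, the scene picture suggested a lean of 0.02–0.04 rad where the tool position gave about 0.017. I put part of that down to a 1–2 pixel calibration offset. Both are inside the 0.09 rad limit.
- **Not checked:** I took no picture after the final 2 mm correction.
- **Other items:** The arm stayed clear of the beaker, timer and tape roll throughout, and all three looked in place in the pictures that showed them. I did not re-measure their positions at the end.

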